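# Start a timed microscope recording

## Robot

A 6-joint arm with a two-finger parallel gripper is mounted at the origin on the work surface. World frame = base frame: x ahead of the robot, y to its left, z up, the work surface at z = 0. Lengths are in m, angles in rad, forces in N, time in s.
With the tool pointing down it reaches from about 0.325 to 0.9 m from the base axis. Payload 6.1 kg.
Tool frame: the origin (TCP) lies at the very end of the fingers, on their centre line; the grasp point (between the pads) lies 19 mm behind it (ctrl.tcp_to_grasp is the z of the grasp point in the tool frame, in m); z points along the fingers, y is the line along which they close (so a half turn about z gives the same grasp; the last joint's range is limited). The gripper opens to 85 mm and grips with 20 to 120 N. Pads are 22 mm wide; open, the fingers measure 114 mm over their backs; the gripper's body (76 mm by 85 mm) begins 54 mm behind the grasp point. The pads swing forward as they close: fully open they stand 13 mm farther back than shut.
Start: joints at [1.206, 0.22, 1.526, -0, 1.395, -0.126], TCP at [0.148, 0.607, 0.231] pointing down, gripper open.
Joint ranges: [-2.98, 2.98], [-0.91, 2.08], [0.09, 2.57], [-1.24, 4.39], [0.2, 2.65], [-2.68, 2.68]. Speed limits (rad/s): [2.57, 2.57, 3.01, 3.14, 3.14, 3.14].

## Interface

Orientations are given as a unit quaternion [x, y, z, w].
In Python, from bench import ctrl gives the robot as it stands.
- The arm moves only by the tool servo_tool, never from a script. Its argument "commands" is a list of rows, each a list of 3 entries, a list of its own where there are three numbers: the shift along the world's x, y, z each as a share of 0.02 m, from -1 to 1, then the turn about the world's z as a share of 5 degrees, from -1 to 1, then the opening, from -1 (shut) to 1 (fully open). A call has 1 to 10 rows; each row shifts and turns the commanded pose from where the row before left it; what a row does not reach is not made up. A row lasts 1/12 s, in which the tool goes at most 41.7 mm and 7.16 degrees, less where a joint would pass 70% of its speed; a pose out of reach is approached as far as the arm can. A call with a number of a shift or a turn outside -1 to 1 is refused whole. A call with a gripper value outside its range is refused whole. The fingers move at their own pace and stop on an object; "grip_force" is the grip in N (left out, the last holds). Time passes only in rows, so rows that do not move let the fingers close. It gives the time, the measured TCP pose, the force, the opening and the grip force at its end, in the units of the state.
- ctrl.get_obs(): the state, without advancing time (a new reading comes with each control period).
- ctrl.get_image(name): name is "scene" or "top" or "wrist"; returns a dict with "img" (384x512x3 uint8, red, green, blue), "range_z" (384x512 float32, m along the optical axis (not along the pixel's ray), 0 where there is no reading), "vfov" (degrees; the focal length in pixels is half the picture's height over the tangent of half this angle, whatever the lens; pixels are square), "cx", "cy" (the principal point, pixels), "dist_coeffs" ([k1, k2, p1, p2, k3] as OpenCV has them; the pictures are not rectified), "position" and "rotation" of the camera in the world; the wrist camera has in their place "hand_eye" (4x4, takes a point from camera to tool coordinates, whose origin is the TCP and whose axes are the flange's). Camera axes: x right, y down, z forward; pixel columns grow to the right and rows downward; lengths in m; the calibration is good to about 2 mm. A picture is of the moment at which its call begins: read the wrist's pose just before it.
- ctrl.hand_in(): hands the job in; it is judged then, once.
The state is a dict: "time_s": time; "joint_pos": joint angles; "joint_velocities": joint speeds; "joint_torque": joint torques, N m; "position": TCP position; "ee_rot": TCP orientation; "contact_force": force on the tool from outside, world axes, zero at the start; "ft_torque": the same for the moment, N m; "opening": finger opening in m; "finger_force": force on a finger pad.
Only numpy, scipy, OpenCV 4.12 (cv2) and the standard library are available. Lean on these libraries where they do the work, as an engineer would, in place of code of your own. Each camera call takes 0.05 s, during which the arm holds its last target. There are 200 camera calls.

## Task

Start the timed recording: gently press the yellow lamp key, then the blue camera key, then the green timer key, each all the way down so that it stays down. Leave the red heater key alone, do not lift, tip or shove any of the units, and do not disturb the dishes or the specimen pot.

Things in the scene. Friction and masses are not known exactly. Their poses are not given: they have to be found in the camera images.
- lamp: Lamp switch: round black puck 84 mm across and 30 mm high with a YELLOW key, about 0.4 kg, standing loose on the table. Origin: centre of its underside, z up. The yellow key is at the centre of its top.
- lamp_top (a point): Centre of the top face of the yellow key of this unit (the spot to press); it moves down with the key.
- lamp_key (a joint): Travel of the yellow key in m: 0 up (as found), 0.010 at the bottom of its travel; it counts as down past 0.006. Round key 32 mm across; top 14 mm above the unit's 30 mm high top face when up (44 mm above the table), 4 mm above it at the bottom. About 2.5 N of steady friction, no spring: it stays where it is pushed.
- camera: Camera trigger: white square box 80 x 80 x 30 mm with a BLUE key and a small dark lens on its -x side, about 0.4 kg, standing loose on the table. Origin: centre of its underside, z up. The blue key is at the centre of its top.
- camera_top (a point): Centre of the top face of the blue key of this unit (the spot to press); it moves down with the key.
- camera_key (a joint): Travel of the blue key in m: 0 up (as found), 0.010 at the bottom of its travel; it counts as down past 0.006. Round key 32 mm across; top 14 mm above the unit's 30 mm high top face when up (44 mm above the table), 4 mm above it at the bottom. About 2.5 N of steady friction, no spring: it stays where it is pushed.
- timer: Timer: grey box 100 (x) x 70 (y) x 30 mm with a GREEN key and a dark display 34 x 56 mm on its top, about 0.4 kg, standing loose on the table. Origin: centre of its underside, z up. The green key is 18 mm from the centre towards its own +x; the display is on the -x half.
- timer_top (a point): Centre of the top face of the green key of this unit (the spot to press); it moves down with the key.
- timer_key (a joint): Travel of the green key in m: 0 up (as found), 0.010 at the bottom of its travel; it counts as down past 0.006. Round key 32 mm across; top 14 mm above the unit's 30 mm high top face when up (44 mm above the table), 4 mm above it at the bottom. About 2.5 N of steady friction, no spring: it stays where it is pushed.
- heater: Heater control: bare steel box 70 (x) x 100 (y) x 30 mm with a RED key and dark vent slots on its top; bystander, not to be pressed, about 0.4 kg, standing loose on the table. Origin: centre of its underside, z up. The red key is at the centre of its top.
- heater_key (a joint): Travel of the red key in m: 0 up (as found), 0.010 at the bottom of its travel; it counts as down past 0.006. Round key 32 mm across; top 14 mm above the unit's 30 mm high top face when up (44 mm above the table), 4 mm above it at the bottom. About 2.5 N of steady friction, no spring: it stays where it is pushed.
- dish_warm: Bystander: closed clear culture dish with pink medium, 63 mm across, 14 mm high, loose on the warm plate (a fixed white slab with a dark top 130 x 200 mm, 20 mm high). Origin: centre of its underside.
- dish_spare: Bystander: closed clear culture dish with orange medium, 63 mm across, 14 mm high, loose on the table. Origin: centre of its underside.
- pot: Bystander: specimen pot with orange cap, 48 mm across, 65 mm high, loose on the table. Origin: centre of its underside.
- rack: Fixed metal tube rack 100 x 130 mm with capped tubes, 70 mm high, at the far left of the work. Origin: centre of its underside.
Not all that is in view belongs to the job. What is shaped like the lamp but purple is not meant.

How it is judged:
On the way, in this order (a step that is already met when the one before it is completed fails the run):
1. the yellow lamp key is down (value of joint lamp_key above 0.006 m), for 0.1 s.
2. then the blue camera key is down (value of joint camera_key above 0.006 m), for 0.1 s.
3. then the green timer key is down (value of joint timer_key above 0.006 m), for 0.1 s.
At the end, for the whole second after the job is handed in: The yellow, blue and green keys are each more than 6 mm down of their 10 mm travel, the red key is less than 3 mm down, the four units stand at rest and level (within 0.1 rad) within 20 mm of where they stood, and the dishes and the pot are within 10 mm of where they stood (value of joint each of lamp_key, camera_key, timer_key above 0.006 m and value of joint heater_key below 0.003 m and distance of each of lamp, camera, timer, heater from where it was at the start of the episode below 0.02 m and angle between each of lamp, camera, timer, heater's own z axis and vertical below 0.1 rad and linear speed of each of lamp, camera, timer, heater below 0.02 m/s and distance of each of dish_warm, dish_spare, pot from where it was at the start of the episode below 0.01 m); the robot touches nothing.
It fails at once if wrong order: the blue key is pushed (past 3 mm) while the yellow key is not yet down, or the green key while the blue is not yet down ((value of joint camera_key above 0.003 m and value of joint lamp_key below 0.006 m) or (value of joint timer_key above 0.003 m and value of joint camera_key below 0.006 m)).
It fails at once if the red heater key is pushed (past 3 mm) (value of joint heater_key above 0.003 m).
It fails at once if a unit is pressed hard: the robot pushes on it with more than 20 N (contact force between any of lamp, camera, timer, heater and the fingers above 20 N or contact force between any of lamp, camera, timer, heater and the arm above 20 N).
It fails at once if a unit is lifted more than 8 mm, tipped more than 0.15 rad or shoved more than 20 mm (height (world z) of any of lamp, camera, timer, heater above 0.008 m or angle between any of lamp, camera, timer, heater's own z axis and vertical above 0.15 rad or distance of any of lamp, camera, timer, heater from where it was at the start of the episode above 0.02 m).
It fails at once if a dish or the specimen pot is moved more than 10 mm (distance of any of dish_warm, dish_spare, pot from where it was at the start of the episode above 0.01 m).
It also fails if it takes over 48 s, if anything falls off the work surface, if the arm or the gripper's body presses on something with over 40 N, if the wrist force passes 120 N, or if a joint passes its speed limit or range.

## Working session

There is one attempt and no reset: what is moved stays moved. The work goes in short steps, Python scripts to look and compute and a tool call to move; the robot and the scene stay as the last step left them, time stands still between calls to the robot, and variables do not carry over. Pictures are saved under pics/ and viewed, at most 10 in all, crops included, and the job is handed in when it is done.

Besides the shell and the picture viewer there is one more tool, called after "Request:" by a JSON object that holds its "name" and its "arguments", one argument or row to a line. servo_tool: Moves the arm, as the interface text tells. Shift numbers are shares of 0.02 m and turn numbers shares of 5 degrees, none past 1 either way. Its arguments: {"type":"object","properties":{"commands":{"type":"array"},"grip_force":{"type":"number"}},"required":["commands"]}

```bash
mkdir -p pics; cat > h.py <<'E'
import numpy as np, cv2, pickle
def K(d):
    h=d["img"].shape[0]; f=h/2/np.tan(np.radians(d["vfov"])/2)
    return np.array([[f,0,d["cx"]],[0,f,d["cy"]],[0,0,1.]])
def cast(d,px,z):
    u=cv2.undistortPoints(np.array([[px]],float),K(d),np.array(d["dist_coeffs"]))[0,0]
    R=np.array(d["rotation"]);p=np.array(d["position"])
    r=R@np.array([u[0],u[1],1]); return p+r*(z-p[2])/r[2]
E
python3 - <<'E'
from bench import ctrl
import cv2,pickle
o=ctrl.get_obs();print({k:o[k] for k in("time_s","position","ee_rot","contact_force","opening")})
for n in("top","scene"):
    d=ctrl.get_image(n);pickle.dump(d,open(n+".pkl","wb"));cv2.imwrite(f"pics/{n}.png",cv2.resize(d["img"][:,:,::-1],(800,600)))
    print(n,d["position"],d["rotation"],d["vfov"])
E
```

```text
{'time_s': 0.0, 'position': array([0.14763215, 0.6066708 , 0.23020131]), 'ee_rot': array([ 1.19134989e-01,  9.92877574e-01, -9.55702905e-04, -2.53405631e-04]), 'contact_force': array([-0.42874695, -0.13591924, -0.13588087]), 'opening': 0.08542269173993863}
top [ 0.56083055 -0.01854398  0.9626488 ] [-0.70161104  0.71214234 -0.01655353  0.01792265] 53.86805446542131
scene [ 1.2888456  -0.37041096  0.55565654] [ 0.74025013  0.47113014 -0.25635173 -0.40540094] 49.038225453789195
```

View pics/top.png

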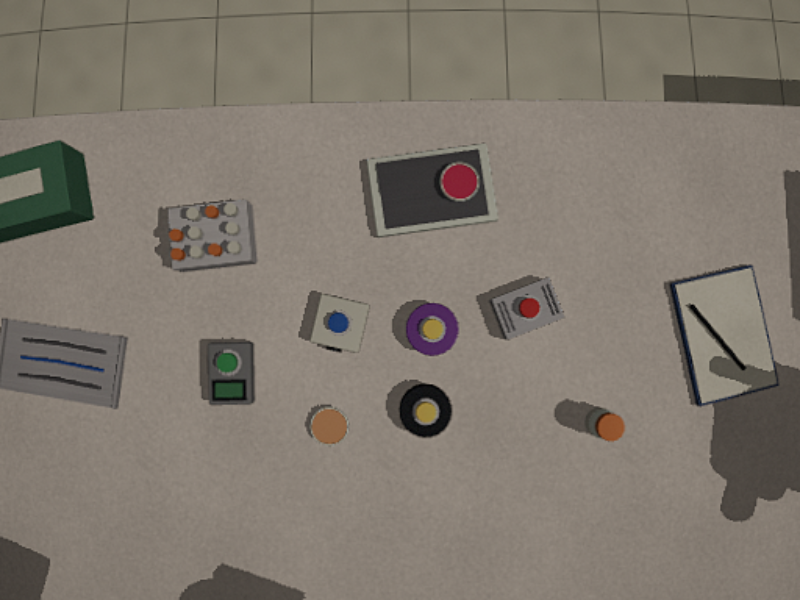

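View pics/scene.png

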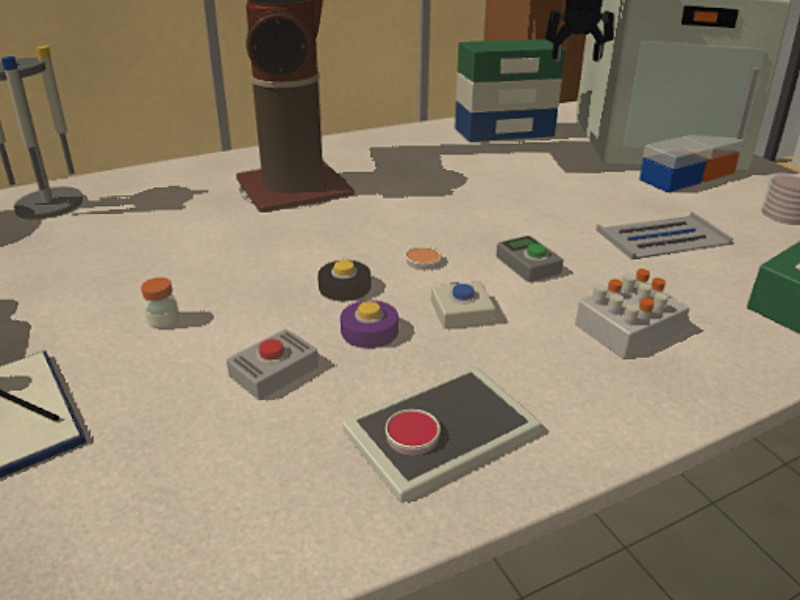

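The top view (800x600) shows two pucks with yellow keys: the black one at (426,411) and the purple one at (432,328). The black one is the lamp, because the task excludes purple. Blue key is at (338,322), green at (227,362), red at (529,308), the pot at (608,427) and the spare dish at (328,426). The scene view agrees: black puck at (344,270), purple at (369,312).

```bash
cat >> h.py <<'E'
from scipy.spatial.transform import Rotation as Ro
def load(n):
    d=pickle.load(open(n+".pkl","rb")); d["rotation"]=Ro.from_quat(d["rotation"]).as_matrix(); return d
H={"yellow":((18,32),130),"blue":((100,125),120),"green":((50,80),120),"red":((0,6),150),"red2":((174,180),150)}
def blobs(d,c,smin=None,amin=60):
    (a,b),s=H[c]; hsv=cv2.cvtColor(d["img"],cv2.COLOR_RGB2HSV)
    m=cv2.inRange(hsv,(a,smin or s,60),(b,255,255))
    n,_,st,ce=cv2.connectedComponentsWithStats(m)
    return [(ce[i],st[i,4],st[i,2:4]) for i in range(1,n) if st[i,4]>=amin]
E
python3 - <<'E'
from h import *
for n in("top","scene"):
    d=load(n)
    for c in H:
        for ce,a,wh in blobs(d,c): print(n,c,ce.round(1),a,wh,cast(d,ce,.044).round(4)[:2])
d=load("top")
cv2.imwrite("pics/crop.png",cv2.resize(d["img"][170:300,110:380,::-1],None,fx=2.9,fy=2.9,interpolation=2))
E
```

```text
top yellow [276.4 210.2] 125 [12 13] [ 0.5691 -0.0681]
top yellow [271.9 263.3] 125 [13 13] [ 0.4408 -0.0551]
top blue [215.9 206.2] 128 [13 13] [0.5811 0.079 ]
top blue [ 39.2 231.8] 89 [53 10] [0.5221 0.5299]
top green [144.6 231.6] 119 [12 12] [0.5212 0.2551]
top red [338.5 196.4] 120 [12 12] [ 0.6003 -0.2207]
top red2 [293.8 115.8] 365 [22 22] [ 0.8017 -0.1155]
scene yellow [27.1 33. ] 73 [10  9] [-1.7027 -0.5227]
scene yellow [219.6 170.9] 103 [12  9] [ 0.4474 -0.0604]
scene yellow [235.8 198.2] 131 [14 11] [ 0.5752 -0.0724]
scene blue [295.8  75.5] 121 [10 25] [-0.1464  0.5022]
scene blue [429.1 111.9] 557 [42 22] [0.3681 0.7174]
scene blue [295.3 185. ] 67 [13  9] [0.5825 0.0746]
scene red [172.4 222.8] 133 [15 13] [ 0.604  -0.2249]
scene red2 [263.5 274. ] 521 [31 21] [ 0.8141 -0.1233]
```

View pics/crop.png

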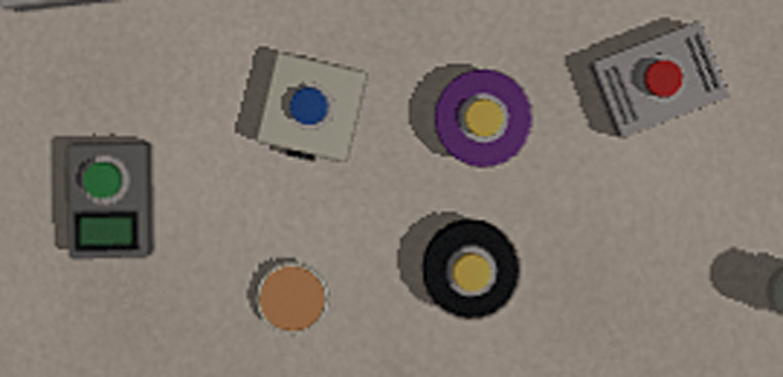

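The crop confirms it: the black puck with the yellow key (crop 475,270) is the lamp, and the purple one (485,117) is the decoy. I'll shut the fingers and travel high to the lamp.

Request:
{"name": "servo_tool", "arguments": {
  "commands": [
    [[0.45, -1, 0], 0, -1],
    [[0.45, -1, 0], 0, -1],
    [[0.45, -1, 0], 0, -1],
    [[0.45, -1, 0], 0, -1],
    [[0.45, -1, 0], 0, -1],
    [[0.45, -1, 0], 0, -1],
    [[0.45, -1, 0], 0, -1],
    [[0.45, -1, 0], 0, -1],
    [[0.45, -1, 0], 0, -1],
    [[0.45, -1, 0], 0, -1]
  ],
  "grip_force": 20
}}

```text
time_s: 0.93
position: [0.2379, 0.406, 0.2308]
ee_rot: [0.119, 0.993, -0.0, -0.0]
contact_force: [0.8, -0.6, -0.4]
opening: -0.0004
finger_force: 0.0
```

Request:
{"name": "servo_tool", "arguments": {
  "commands": [
    [[0.45, -1, 0], 0, -1],
    [[0.45, -1, 0], 0, -1],
    [[0.45, -1, 0], 0, -1],
    [[0.45, -1, 0], 0, -1],
    [[0.45, -1, 0], 0, -1],
    [[0.45, -1, 0], 0, -1],
    [[0.45, -1, 0], 0, -1],
    [[0.45, -1, 0], 0, -1],
    [[0.45, -1, 0], 0, -1],
    [[0.45, -1, 0], 0, -1]
  ]
}}

```text
time_s: 1.77
position: [0.3278, 0.2062, 0.231]
ee_rot: [0.119, 0.993, -0.0, -0.0]
contact_force: [0.8, -0.5, 0.6]
opening: 0.0004
finger_force: 0.0
```

Request:
{"name": "servo_tool", "arguments": {
  "commands": [
    [[0.4, -1, -0.4], 0, -1],
    [[0.4, -1, -0.4], 0, -1],
    [[0.4, -1, -0.4], 0, -1],
    [[0.4, -1, -0.4], 0, -1],
    [[0.4, -1, -0.4], 0, -1],
    [[0.4, -1, -0.4], 0, -1],
    [[0.4, -1, -0.4], 0, -1],
    [[0.4, -1, -0.4], 0, -1],
    [[0.4, -1, -0.4], 0, -1],
    [[0.4, -1, -0.4], 0, -1]
  ]
}}

```text
time_s: 2.6
position: [0.4078, 0.0062, 0.1507]
ee_rot: [0.119, 0.993, 0.0, -0.0]
contact_force: [-0.4, 0.0, -0.3]
opening: 0.0001
finger_force: 0.0
```

Request:
{"name": "servo_tool", "arguments": {
  "commands": [
    [[0.43, -0.78, -0.75], 0, -1],
    [[0.43, -0.78, -0.75], 0, -1],
    [[0.43, -0.78, -0.75], 0, -1],
    [[0.43, -0.78, -0.75], 0, -1],
    [[0, 0, 0], 0, -1]
  ]
}}

```text
time_s: 3.02
position: [0.4412, -0.0567, 0.0885]
ee_rot: [0.12, 0.993, 0.0, -0.002]
contact_force: [-0.6, 1.2, -0.0]
opening: -0.0003
finger_force: 0.0
```

```bash
cat > w.py <<'E'
from bench import ctrl
from h import *
import sys
def wrist(save=None):
    o=ctrl.get_obs(); d=ctrl.get_image("wrist"); T=np.eye(4); T[:3,:3]=Ro.from_quat(o["ee_rot"]).as_matrix(); T[:3,3]=o["position"]
    W=T@np.array(d["hand_eye"]); d["rotation"]=W[:3,:3]; d["position"]=W[:3,3]
    if save: cv2.imwrite(save,d["img"][:,:,::-1])
    return o,d
o,d=wrist(sys.argv[2]); print(o["position"].round(4),o["contact_force"].round(2))
for ce,a,wh in blobs(d,sys.argv[1],amin=300): print(ce.round(),a,wh,cast(d,ce,.044).round(4))
E
python3 w.py yellow pics/w1.png
```

```text
[ 0.4412 -0.0567  0.0885] [-0.57  1.15 -0.01]
[259. 203.] 2148 [54 51] [ 0.4378 -0.0522  0.044 ]
```

View pics/w1.png

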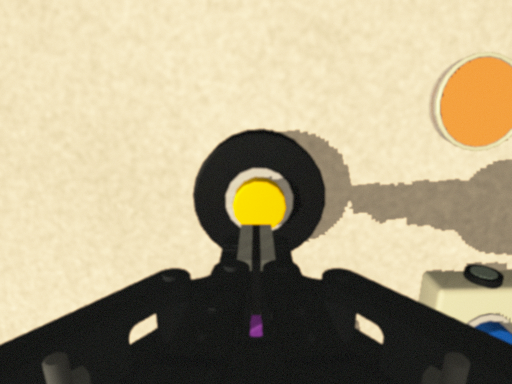

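The wrist view shows the yellow key at (259,205) on the black puck, directly ahead of the shut fingertips. It is aligned to within about 4 mm, so I'll descend slowly.

Request:
{"name": "servo_tool", "arguments": {
  "commands": [
    [[0, 0.15, -0.5], 0, -1],
    [[0, 0, -0.5], 0, -1],
    [[0, 0, -0.5], 0, -1],
    [[0, 0, -0.3], 0, -1],
    [[0, 0, -0.1], 0, -1],
    [[0, 0, -0.1], 0, -1],
    [[0, 0, 0], 0, -1]
  ]
}}

```text
time_s: 3.65
position: [0.4421, -0.0519, 0.0511]
ee_rot: [0.119, 0.993, 0.0, -0.0]
contact_force: [-0.3, 0.5, -0.0]
opening: 0.0005
finger_force: 0.0
```

Request:
{"name": "servo_tool", "arguments": {
  "commands": [
    [[0, 0, -0.1], 0, -1],
    [[0, 0, -0.1], 0, -1],
    [[0, 0, 0], 0, -1]
  ]
}}

```text
time_s: 3.9
position: [0.4422, -0.0522, 0.0472]
ee_rot: [0.119, 0.993, -0.0, 0.0]
contact_force: [-0.2, 0.6, -0.3]
opening: -0.0002
finger_force: 0.0
```

Request:
{"name": "servo_tool", "arguments": {
  "commands": [
    [[0, 0, -0.1], 0, -1],
    [[0, 0, -0.1], 0, -1],
    [[0, 0, -0.1], 0, -1],
    [[0, 0, 0], 0, -1]
  ]
}}

```text
time_s: 4.23
position: [0.4424, -0.0522, 0.0411]
ee_rot: [0.119, 0.993, -0.0, 0.0]
contact_force: [0.5, -0.7, -0.3]
opening: 0.0003
finger_force: 0.0
```

Request:
{"name": "servo_tool", "arguments": {
  "commands": [
    [[0, 0, -0.1], 0, -1],
    [[0, 0, -0.1], 0, -1],
    [[0, 0, 0], 0, -1]
  ]
}}

```text
time_s: 4.48
position: [0.4422, -0.0522, 0.037]
ee_rot: [0.119, 0.993, -0.0, -0.0]
contact_force: [0.2, -0.7, -1.0]
opening: -0.0004
finger_force: 0.0
```

```bash
python3 w.py yellow pics/w2.png
```

```text
[ 0.4422 -0.0522  0.037 ] [ 0.17 -0.73 -1.01]
[246. 221.] 1557 [68 50] [ 0.4296 -0.0518  0.044 ]
```

View pics/w2.png

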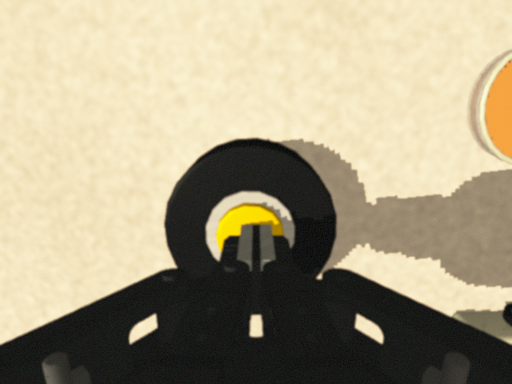

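The tips at (257,228) are on the yellow key, about 7 mm down. I'll continue to the stop in small steps.

Request:
{"name": "servo_tool", "arguments": {
  "commands": [
    [[0, 0, -0.05], 0, -1],
    [[0, 0, -0.05], 0, -1]
  ]
}}

```text
time_s: 4.7
position: [0.4421, -0.0521, 0.0352]
ee_rot: [0.119, 0.993, 0.0, -0.0]
contact_force: [-0.7, 0.0, 1.8]
opening: 0.0001
finger_force: 1.2
```

```bash
python3 - <<'E'
from h import *
d=load("top"); print(d["range_z"][263,272],d["range_z"][206,216],d["position"],d["range_z"][300,272])
from bench import ctrl
o=ctrl.get_obs();print(o["position"],o["contact_force"],o["joint_torque"])
E
```

```text
0.91211575 0.91896605 [ 0.56083055 -0.01854398  0.9626488 ] 0.94675153
[ 0.44207212 -0.05208281  0.03524147] [-0.66937557  0.00448847  1.81828624] [-4.97071829e-02 -3.23330534e+01 -3.07964802e+01  2.80500669e-02
 -3.47506776e-01 -6.09857889e-04]
```

Request:
{"name": "servo_tool", "arguments": {
  "commands": [
    [[0, 0, -0.04], 0, -1],
    [[0, 0, -0.04], 0, -1],
    [[0, 0, 0], 0, -1]
  ]
}}

```text
time_s: 4.95
position: [0.4421, -0.0521, 0.034]
ee_rot: [0.119, 0.993, 0.0, -0.0]
contact_force: [-2.4, -0.3, 6.5]
opening: -0.0001
finger_force: 3.4
```

Force climbed to 6.5 N at z=0.034, so the lamp key is on its stop. Next I'll lift and go to the camera.

Request:
{"name": "servo_tool", "arguments": {
  "commands": [
    [[0, 0, 0.2], 0, -1],
    [[0, 0, 0.8], 0, -1],
    [[0, 0, 1], 0, -1],
    [[0, 0, 1], 0, -1]
  ]
}}

```text
time_s: 5.28
position: [0.4416, -0.052, 0.0939]
ee_rot: [0.119, 0.993, 0.0, -0.001]
contact_force: [1.4, -0.6, 0.3]
opening: -0.0003
finger_force: 0.0
```

Request:
{"name": "servo_tool", "arguments": {
  "commands": [
    [[0.99, 0.94, 0], 0, -1],
    [[0.99, 0.94, 0], 0, -1],
    [[0.99, 0.94, 0], 0, -1],
    [[0.99, 0.94, 0], 0, -1],
    [[0.99, 0.94, 0], 0, -1],
    [[0.99, 0.94, 0], 0, -1],
    [[0.99, 0.94, 0], 0, -1],
    [[0, 0, 0], 0, -1],
    [[0, 0, 0], 0, -1]
  ]
}}

```text
time_s: 6.03
position: [0.5812, 0.0803, 0.0933]
ee_rot: [0.118, 0.993, -0.0, -0.0]
contact_force: [-0.5, -0.8, 0.7]
opening: -0.0003
finger_force: 0.0
```

```bash
python3 w.py blue pics/w3.png
```

```text
[0.5812 0.0803 0.0933] [-0.47 -0.76  0.65]
[257. 203.] 1908 [50 46] [0.5793 0.0828 0.044 ]
```

View pics/w3.png

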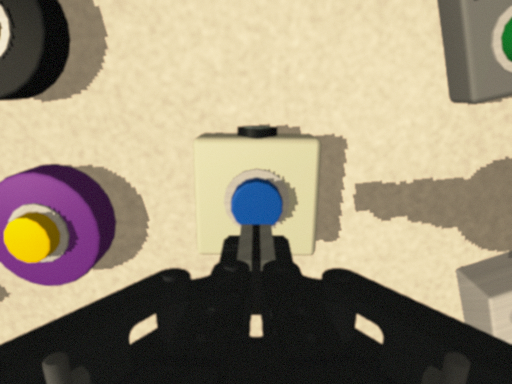

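The blue key at (257,203) is centred on the white box, in line with the tips. I'll descend from z 0.0933 to the same 0.034 stop.

Request:
{"name": "servo_tool", "arguments": {
  "commands": [
    [[0, 0.05, -0.8], 0, -1],
    [[0, 0, -0.7], 0, -1],
    [[0, 0, -0.6], 0, -1],
    [[0, 0, -0.1], 0, -1],
    [[0, 0, -0.1], 0, -1],
    [[0, 0, -0.1], 0, -1],
    [[0, 0, -0.1], 0, -1]
  ]
}}

```text
time_s: 6.67
position: [0.5814, 0.0802, 0.0444]
ee_rot: [0.119, 0.993, 0.0, 0.001]
contact_force: [0.5, 0.8, 0.4]
opening: -0.0002
finger_force: 0.0
```

Request:
{"name": "servo_tool", "arguments": {
  "commands": [
    [[0, 0, -0.1], 0, -1],
    [[0, 0, -0.1], 0, -1],
    [[0, 0, -0.1], 0, -1]
  ]
}}

```text
time_s: 6.92
position: [0.5815, 0.0803, 0.0384]
ee_rot: [0.119, 0.993, -0.0, 0.001]
contact_force: [-0.6, -0.8, 2.2]
opening: 0.0002
finger_force: 1.2
```

Request:
{"name": "servo_tool", "arguments": {
  "commands": [
    [[0, 0, -0.05], 0, -1],
    [[0, 0, -0.05], 0, -1],
    [[0, 0, 0], 0, -1]
  ]
}}

```text
time_s: 7.17
position: [0.5813, 0.0804, 0.0359]
ee_rot: [0.119, 0.993, 0.0, 0.0]
contact_force: [0.9, -1.3, 1.9]
opening: -0.0001
finger_force: 0.9
```

Request:
{"name": "servo_tool", "arguments": {
  "commands": [
    [[0, 0, -0.05], 0, -1],
    [[0, 0, -0.05], 0, -1],
    [[0, 0, 0], 0, -1]
  ]
}}

```text
time_s: 7.42
position: [0.5813, 0.0804, 0.034]
ee_rot: [0.119, 0.993, 0.0, 0.0]
contact_force: [0.3, -1.4, 4.7]
opening: 0.0001
finger_force: 1.9
```

Force rose at z=0.034, so the camera key is down. On to the timer.

Request:
{"name": "servo_tool", "arguments": {
  "commands": [
    [[0, 0, 0.2], 0, -1],
    [[0, 0, 0.8], 0, -1],
    [[0, 0, 1], 0, -1],
    [[0, 0, 1], 0, -1]
  ]
}}

```text
time_s: 7.75
position: [0.5792, 0.0807, 0.0931]
ee_rot: [0.119, 0.993, -0.0, -0.002]
contact_force: [0.0, 0.3, -0.1]
opening: -0.0001
finger_force: 0.0
```

Request:
{"name": "servo_tool", "arguments": {
  "commands": [
    [[-0.33, 0.98, 0], 0, -1],
    [[-0.33, 0.98, 0], 0, -1],
    [[-0.33, 0.98, 0], 0, -1],
    [[-0.33, 0.98, 0], 0, -1],
    [[-0.33, 0.98, 0], 0, -1],
    [[-0.33, 0.98, 0], 0, -1],
    [[-0.33, 0.98, 0], 0, -1],
    [[-0.33, 0.98, 0], 0, -1],
    [[-0.33, 0.98, 0], 0, -1],
    [[0, 0, 0], 0, -1]
  ]
}}

```text
time_s: 8.58
position: [0.5192, 0.2598, 0.0931]
ee_rot: [0.118, 0.993, 0.0, -0.001]
contact_force: [0.3, -0.2, 0.1]
opening: 0.0001
finger_force: 0.0
```

```bash
python3 w.py green pics/w4.png
```

```text
[0.5192 0.2598 0.0931] [ 0.28 -0.21  0.07]
[236. 137.] 2757 [79 53] [0.4763 0.26   0.044 ]
[253. 206.] 1809 [51 47] [0.5183 0.26   0.044 ]
```

View pics/w4.png

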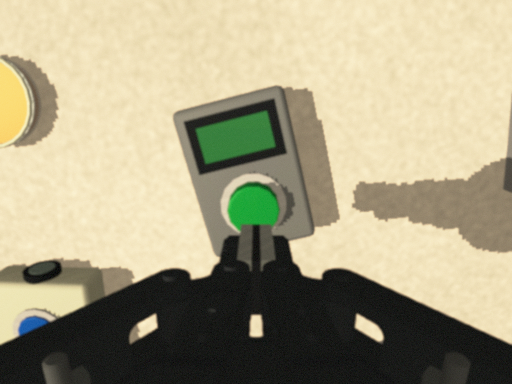

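The green key at (253,206) is in line with the tips and the display is at (236,137), so this is the timer. I'll press it.

Request:
{"name": "servo_tool", "arguments": {
  "commands": [
    [[0.05, -0.1, -0.8], 0, -1],
    [[0, 0, -0.7], 0, -1],
    [[0, 0, -0.6], 0, -1],
    [[0, 0, -0.1], 0, -1],
    [[0, 0, -0.1], 0, -1],
    [[0, 0, -0.1], 0, -1],
    [[0, 0, -0.1], 0, -1]
  ]
}}

```text
time_s: 9.22
position: [0.5231, 0.2548, 0.0443]
ee_rot: [0.119, 0.993, 0.0, 0.001]
contact_force: [0.2, -0.3, 0.5]
opening: -0.0001
finger_force: 0.0
```

Request:
{"name": "servo_tool", "arguments": {
  "commands": [
    [[0, 0, -0.1], 0, -1],
    [[0, 0, -0.1], 0, -1],
    [[0, 0, -0.1], 0, -1]
  ]
}}

```text
time_s: 9.47
position: [0.5232, 0.2549, 0.0384]
ee_rot: [0.119, 0.993, 0.0, 0.001]
contact_force: [0.1, -1.2, 2.4]
opening: -0.0
finger_force: 1.2
```

Request:
{"name": "servo_tool", "arguments": {
  "commands": [
    [[0, 0, -0.05], 0, -1],
    [[0, 0, -0.05], 0, -1],
    [[0, 0, 0], 0, -1]
  ]
}}

```text
time_s: 9.72
position: [0.5229, 0.255, 0.0359]
ee_rot: [0.119, 0.993, 0.0, 0.0]
contact_force: [1.0, -1.4, 2.4]
opening: -0.0002
finger_force: 0.9
```

Request:
{"name": "servo_tool", "arguments": {
  "commands": [
    [[0, 0, -0.05], 0, -1],
    [[0, 0, -0.05], 0, -1],
    [[0, 0, 0], 0, -1]
  ]
}}

```text
time_s: 9.97
position: [0.5229, 0.255, 0.034]
ee_rot: [0.119, 0.993, 0.0, 0.0]
contact_force: [1.5, -0.5, 3.2]
opening: -0.0001
finger_force: 1.8
```

Request:
{"name": "servo_tool", "arguments": {
  "commands": [
    [[0, 0, 0.2], 0, -1],
    [[0, 0, 0.8], 0, -1],
    [[0, 0, 1], 0, -1],
    [[0, 0, 1], 0, -1],
    [[-0.5, 0.5, 1], 0, -1],
    [[-1, 1, 1], 0, -1],
    [[-1, 1, 1], 0, -1],
    [[-1, 1, 1], 0, -1],
    [[-1, 1, 0], 0, -1],
    [[0, 0, 0], 0, -1]
  ]
}}

```text
time_s: 10.8
position: [0.4293, 0.3482, 0.1751]
ee_rot: [0.117, 0.993, 0.001, -0.0]
contact_force: [-0.3, -0.2, -0.7]
opening: 0.0005
finger_force: 0.0
```

Request:
{"name": "servo_tool", "arguments": {
  "commands": [
    [[-1, 1, 0], 0, -1],
    [[-1, 1, 0], 0, -1],
    [[-1, 1, 0], 0, -1],
    [[-1, 1, 0], 0, -1],
    [[0, 0, 0], 0, -1],
    [[0, 0, 0], 0, -1]
  ]
}}

```text
time_s: 11.3
position: [0.351, 0.4251, 0.1728]
ee_rot: [0.118, 0.993, -0.001, -0.001]
contact_force: [0.8, -0.4, 0.4]
opening: -0.0
finger_force: 0.0
```

```bash
python3 - <<'E'
from bench import ctrl
from h import *
a=load("scene"); d=ctrl.get_image("scene")
cv2.imwrite("pics/cmp.png",np.vstack([cv2.resize(x["img"][150:235,140:370,::-1],None,fx=3.4,fy=3.4,interpolation=2) for x in(a,d)]))
t=ctrl.get_image("top");t["rotation"]=Ro.from_quat(t["rotation"]).as_matrix()
for c in("yellow","blue","green","red"):
    for ce,n,_ in blobs(t,c): print(c,ce.round(1),n)
E
```

```text
yellow [276.4 210.2] 125
yellow [271.8 263. ] 112
blue [216.3 206.3] 117
blue [ 39.2 231.8] 89
green [145.4 231.4] 107
red [338.5 196.5] 121
```

View pics/cmp.png

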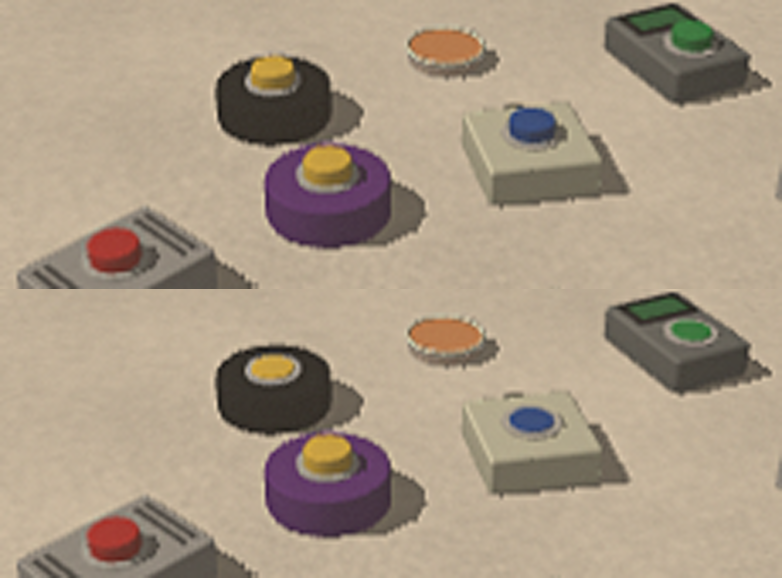

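In the before and after crops, the yellow, blue and green keys are down. The red and purple units and the dish haven't changed, and nothing has shifted.

```bash
python3 -c "
from bench import ctrl
print(ctrl.hand_in())"
```

```text
the job is handed in; nothing more can be done
None
```

I pressed the yellow, blue and green keys fully down in that order, with forces up to about 6.5 N, left the red key and bystanders alone, and handed the job in at about 11 s; the hand-in returned no verdict.

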